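# Prop the soft-close lid of the supply bin on its stay and fetch the staples

### The job

Open the supply bin and prop its lid on the stay: the soft-close lid sinks shut again by itself, so swing the stay fully up to its stop under the open lid and bring the lid down until the pin on its side rests in the fork of the stay. Only then take the small red-and-yellow box of staples out of the bin and lay it flat on the red notebook, well on the cover. Leave the lid propped and the tape roll in the bin, and do not push away or knock over the glue stick or the ink bottle.

Things in the scene. Friction and masses are not known exactly. Their poses are not given: they have to be found in the camera images.
- bin: Supply bin of plywood, fixed to the table, 190 (x) x 240 (y) x 56 (z) mm outside, walls and floor 5 mm thick, open on top under a green lid. Origin at the centre of its underside; x points from its front (robot side) to its hinge side, y to its left, z up.
- lid (a joint): Angle of the green lid, rad: 0 closed, grows as its front edge rises and swings back, stop at 1.54. Soft-close hinge, viscous (2 N m s/rad, lid 120 g): released at 1.5 it takes some 30 s to sink to 1.40, then sinks faster, to 0; it can be pulled down by the handle. Resting in the stay's fork it reads about 1.27. It must be above about 1.39 for the fork to pass under the pin.
- lid_hinge (a point): Point on the lid's hinge axis (parallel to the bin's y) at the middle of the bin's rear top edge. Orientation as the lid: at joint 0 its axes equal the bin's, the lid reaches to -x.
- lid_handle (a point): Centre of the lid's T-handle: black round cross-bar along the bin's y, 32 mm long, 18 mm thick, on a thin stem 25 mm in front of the lid's front edge (lid 190 x 240 x 6 mm). Pinch it over its two ends; it turns between the fingers and may creep in them, so check the lid angle. At lid angle t it lies at hinge + (-0.215 cos t + 0.003 sin t) along the bin's x, 0.215 sin t + 0.003 cos t up.
- lid_pin (a point): Centre of the part of the steel pin (6 mm thick, along y) that sticks 22 mm out of the lid's right (-y) side edge, 100 mm from the hinge axis.
- stay (a joint): Angle of the steel stay, rad: 0 folded level along the outside of the bin's right (-y) side, pointing to the rear; grows as its free end swings up, stop at 0.66. Light pivot friction (0.05 N m) keeps it where it is left. With the lid resting in the fork it reads about 0.65.
- stay_pivot (a point): Pivot of the stay, 12 mm outside the bin's right side, 85 mm in front of the bin's centre and 36 mm above the table; axis along y.
- stay_grip (a point): Middle of the graspable part of the stay's red round handle peg, 12 mm thick, sticking out to -y of the stay; peg free 17 mm to -y and 20 mm to +y of this point, and in front, behind and above. It turns between the fingers. At stay angle p it lies at pivot + 0.100 cos p along the bin's x, 0.100 sin p up, 45 mm to -y.
- stay_fork (a point): Seat of the V-shaped fork at the stay's free end, where the centre of the lid's pin lies when seated, 192 mm from the pivot; mouth about 20 mm wide, open away from the pivot.
- staples_c (a point): Centre (half-way up) of the small red and yellow card box of staples in the bin, 36 (its x) x 52 (its y) x 18 (z) mm, 60 g, lying flat on the bin's floor in the front half, on the left or the right, long side roughly along the bin's x.
- tape_c (a point): Centre (half-way up) of a mint-green roll of paper tape, diameter 50 mm, 12 mm high, lying on the bin's floor beside the staples; it stays in the bin.
- notebook_top (a point): Centre of the top of the red notebook, fixed to the table, 211 (x) x 150 (y) x 14 mm high; x along its long side.
- glue_c (a point): Centre (47 mm above the table) of a glue stick standing upright, diameter 26 mm, 95 mm high; to be left alone.
- ink_c (a point): Point 18 mm above the table in the middle of a dark blue ink bottle, 46 x 46 x 57 mm; to be left alone.

How it is judged:
By the outcome, as a careful person would: the job done as asked, in the order asked, and still so for the second after the job is handed in, with the robot touching nothing.
It also fails if it takes over 72 s, if anything falls off the work surface, if the arm or the gripper's body presses on something with over 40 N, if the wrist force passes 120 N, or if a joint passes its speed limit or range.

### The arm

A 6-joint arm with a two-finger parallel gripper is mounted at the origin on the work surface; the furniture and walls round the work are solid. World frame = base frame: x ahead of the robot, y to its left, z up, the work surface at z = 0. Lengths are in mm, angles in rad, forces in N, time in s.
With the tool pointing down it reaches from about 325 to 775 mm from the base axis. Payload 9.3 kg.
Tool frame: the origin (TCP) lies between the finger pads; the fingertips stand 8 mm ahead of it and the grasp point (between the pads) lies 11 mm behind it; z points along the fingers, y is the line along which they close (so a half turn about z gives the same grasp; the last joint's range is limited). The gripper opens to 85 mm and grips with 20 to 120 N. Pads are 22 mm wide; open, the fingers measure 114 mm over their backs; the gripper's body (76 mm by 85 mm) begins 54 mm behind the grasp point. The pads swing forward as they close: fully open they stand 13 mm farther back than shut.
Start: joints at [1.01, 0.259, 0.021, 1.334, 0, 1.418], TCP at [218.126, 504.894, 218.879] pointing down, gripper open.
Joint ranges: [-3.04, 3.04], [-0.91, 1.82], [-1.04, 1.36], [-1.92, 1.95], [-1.52, 1.45], [-3.14, 3.14]. Speed limits (rad/s): [2.22, 2.22, 2.79, 3.14, 3.14, 3.14].

### API

Orientations are given as a unit quaternion [x, y, z, w].
In Python, from cell import manip gives the robot as it stands.
- The arm moves only by the tool send_rows, never from a script. Its arguments are lists of equal length, an entry for each row: "translation": the shift along the tool's x, y, z as a fraction of full scale, a list of three; "rot": the turn, a rotation vector about the tool's x, y, z as a fraction of full scale, a list of three. In form: {"translation": [[tx, ty, tz], ...], "rot": [[ax, ay, az], ...]}. A call has 1 to 10 rows; each row is the pose to reach, as a shift and turn from the pose commanded when the call began, along the tool's axes at that moment; what a row does not reach only later rows make up. Full scale, the value 1, is 1 m for a shift and 90 degrees for a turn. A row lasts 1/10 s, in which the tool goes at most 50 mm and 8.59 degrees, less where a joint would pass 70% of its speed; a pose out of reach is approached as far as the arm can. A call with a number of a shift or a turn outside -1 to 1 is refused whole. A call with a gripper value outside its range is refused whole. "fingers" is the opening, from 0 (shut) to 1 (fully open), set as the call begins (left out, the last holds). The fingers move at their own pace and stop on an object; the grip force is fixed at half the most. Time passes only in rows, so rows that repeat a pose let the fingers close. It gives the time, the measured TCP pose, the force, the opening and the grip force at its end, in the units of the state.
- manip.get_obs(): the state, without advancing time (a new reading comes with each control period).
- manip.get_image(name): name is "scene" or "top" or "wrist"; returns a dict with "pixels" (480x640x3 uint8, red, green, blue), "intrinsics" (3x3 intrinsics, pixels), "R" (3x3) and "t" (3): a world point X has camera coordinates R X + t. Camera axes: x right, y down, z forward; pixel columns grow to the right and rows downward; lengths in mm; the calibration is good to about 2 mm. The wrist camera is an equidistant fisheye: a pixel r from the principal point sees the ray r / f radians off the axis. A picture is of the moment at which its call begins. There is no depth.
- manip.sign_off(): hands the job in; it is judged then, once.
The state is a dict: "t": time; "qpos": joint angles; "dq": joint speeds; "tau": joint torques, N m; "position": TCP position; "eef_rot": TCP orientation; "wrist_force": force on the tool from outside, world axes, zero at the start; "torque": the same for the moment, N m; "gripper_width": opening from 0.0 (shut) to 1.0 (fully open); "grip_force": force on a finger pad.
Only numpy, scipy, OpenCV 4.12 (cv2) and the standard library are available. Lean on these libraries where they do the work, as an engineer would, in place of code of your own. Each camera call takes 0.05 s, during which the arm holds its last target. There are 200 camera calls.

## Working session

There is one attempt and no reset: what is moved stays moved. The work goes in short steps, Python scripts to look and compute and a tool call to move; the robot and the scene stay as the last step left them, time stands still between calls to the robot, and variables do not carry over. Pictures are saved under pics/ and viewed, at most 10 in all, crops included, and the job is handed in when it is done.

Besides the shell and the picture viewer there is one more tool, called after ">>>" by a JSON object that holds its "api" and its "payload". send_rows: Moves the arm, as the interface text tells. Shift numbers are shares of 1 m and turn numbers shares of 90 degrees, none past 1 either way. Its arguments: {"type":"object","properties":{"translation":{"type":"array"},"rot":{"type":"array"},"fingers":{"type":"number"}},"required":["translation","rot"]}

```bash
ls; mkdir -p pics; cat > h.py <<'E'
import numpy as np, cv2
from cell import manip
from scipy.spatial.transform import Rotation as Rn
def snap(n,f):
    im=manip.get_image(n); np.savez('pics/'+f+'.npz',**im); cv2.imwrite('pics/'+f+'.png',im['pixels'][:,:,::-1]); return im
def load(f): return np.load('pics/'+f+'.npz')
def proj(im,X):
    c=np.asarray(im['R'])@np.asarray(X,float)+np.asarray(im['t']).ravel(); p=np.asarray(im['intrinsics'])@c; return p[:2]/p[2]
def onz(im,uv,z):
    K,R,t=[np.asarray(im[k]) for k in('intrinsics','R','t')]; t=t.ravel()
    d=R.T@np.linalg.inv(K)@[uv[0],uv[1],1]; c=-R.T@t; return c+d*(z-c[2])/d[2]
E
python3 - <<'E'
from h import *
for n in('scene','top'):
    im=snap(n,n+'0'); print(n,-im['R'].T@im['t'],im['intrinsics'][0,0])
o=manip.get_obs(); print(o); print(Rn.from_quat(o['eef_rot']).as_matrix().round(3))
E
```

```text
pics
scene [-159.67382928 -919.17051198  567.87871733] 552.5045608070178
top [ 432.44043449  -41.34269078 1472.49511579] 588.2146396560931
{'t': 0.1, 'qpos': array([ 1.01037644e+00,  2.59132088e-01,  2.08746445e-02,  1.33370778e+00,
       -6.46112775e-06,  1.41820074e+00]), 'dq': array([ 2.86972335e-03, -2.01601969e-03, -2.59033188e-04, -1.65654305e-04,
        1.47764832e-03, -6.68006118e-05]), 'tau': array([ 6.20464663e-03, -5.56692016e+01,  3.45071912e+01,  1.15965272e-02,
       -1.42781232e-04, -1.21817513e-05]), 'position': array([218.00527295, 504.67414624, 218.34326176]), 'eef_rot': array([ 2.02501935e-01,  9.79281688e-01, -5.48824062e-04, -2.00946294e-04]), 'wrist_force': array([ 0.07183559, -0.45017021, -1.12364084]), 'torque': array([-0.06318387, -0.02794806, -0.03541494]), 'grip_force': 0.0, 'gripper_width': 1.0038874896931838}
[[-0.918  0.397 -0.001]
 [ 0.397  0.918 -0.001]
 [ 0.    -0.001 -1.   ]]
```

View pics/top0.png

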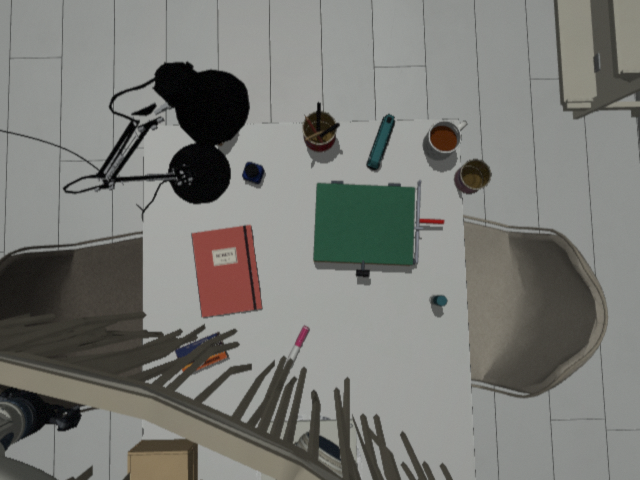

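View pics/scene0.png

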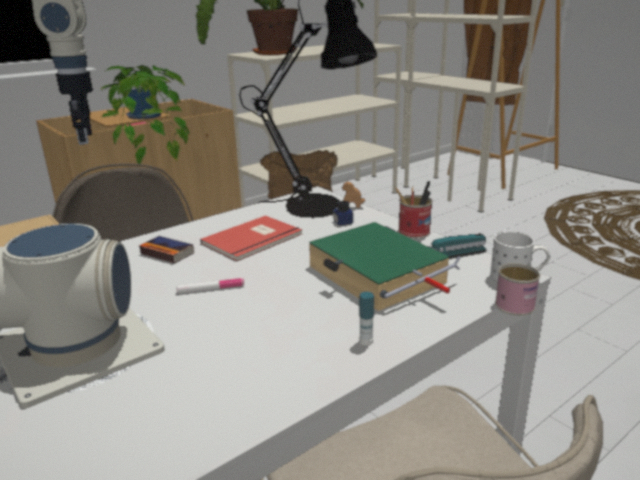

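```bash
python3 - <<'E'
from h import *
a=cv2.imread('pics/top0.png'); 
cv2.imwrite('pics/c1.png',cv2.resize(a[165:315,295:455],None,fx=4,fy=4,interpolation=cv2.INTER_CUBIC)[:600])
im=load('top0')
for n,uv,z in[('lidFL',(314,262),62),('lidRL',(317,183),62),('lidRR',(415,186),62),('lidFR',(413,265),62),('handle',(363,272),59),('peg',(432,222),36),('glue',(439,300),95),('nbA',(192,234),14),('nbB',(250,226),14),('nbC',(262,308),14),('nbD',(203,317),14),('ink',(254,172),57)]:
    print(n,onz(im,uv,z).round(1))
E
```

```text
lidFL [497.5 -25.5  62. ]
lidRL [689.1 -37.2  62. ]
lidRR [ 676.1 -275.1   62. ]
lidFR [ 484.5 -262.7   62. ]
handle [ 470.8 -142.5   59. ]
peg [ 590.  -317.7   36. ]
glue [ 400.4 -314.9   95. ]
nbA [576.7 276.6  14. ]
nbB [593.2 132.4  14. ]
nbC [389.8 105.4  14. ]
nbD [371.5 250.2  14. ]
ink [720.8 115.9  57. ]
```

View pics/c1.png

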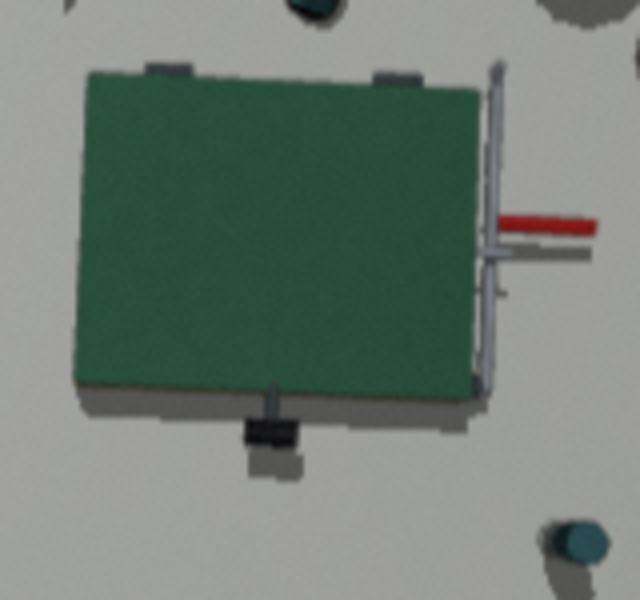

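```bash
cat >> h.py <<'E'
import json,os
if os.path.exists('bin.json'):
    _b=json.load(open('bin.json')); C=np.array(_b['c']); YAW=_b['yaw']
    RB=Rn.from_euler('z',YAW).as_matrix()
    def B(p): return C+RB@np.array(p,float)
    def hand(t): return B([95-215*np.cos(t)+3*np.sin(t),0,56+215*np.sin(t)+3*np.cos(t)])
    def peg(p): return B([-85+100*np.cos(p),-132-45,36+100*np.sin(p)])
    def down(yaw,tilt=0): # tool y at world angle yaw, z down; 
        y=np.array([np.cos(yaw),np.sin(yaw),0]); z=np.array([0,0,-1.]); return np.c_[np.cross(y,z),y,z]
    def go(P,Rt=None):
        o=manip.get_obs(); R0=Rn.from_quat(o['eef_rot']).as_matrix()
        tr=R0.T@(np.array(P)-o['position'])/1000
        r=np.zeros(3) if Rt is None else Rn.from_matrix(R0.T@Rt).as_rotvec()/(np.pi/2)
        print('tr',tr.round(4).tolist(),'rot',r.round(3).tolist())
E
python3 - <<'E'
from h import *
from scipy.optimize import least_squares
im=load('top0'); f=lambda U,V:(295+(U+.5)/4-.5,165+(V+.5)/4-.5)
obs=[f(75,385),f(89,72),f(480,90),f(471,401)]
mod=[(-95,120),(95,120),(95,-120),(-95,-120)]
def pts(p,m,z):
    R=Rn.from_euler('z',p[2]).as_matrix(); return np.array([p[0],p[1],0])+R@[m[0],m[1],z]
r=least_squares(lambda p:np.concatenate([proj(im,pts(p,m,62 ))-o for m,o in zip(mod,obs)]),[585,-150,-.06])
print(r.x,r.fun.round(2))
json.dump({'c':[r.x[0],r.x[1],0],'yaw':r.x[2]},open('bin.json','w'))
h=pts(r.x,(-120,0),59);print('handle',h,proj(im,h),f(272,433))
g=pts(r.x,(15,-177),36);print('peg',g,proj(im,g),f(550,226)); 
print('pegends',[onz(im,f(*q),40).round(1) for q in((498,224),(597,227))], onz(im,(228,270),14))
E
python3 - <<'E'
from h import *
go(hand(0)+[0,0,80],down(YAW+np.pi/2))
im=load('scene0')
print(proj(im,B([-95,120,56])),proj(im,B([-95,-120,56])),proj(im,B([95,-120,56])),proj(im,hand(0)),proj(im,peg(0)))
E
```

```text
[ 5.87118244e+02 -1.49072328e+02 -6.74572680e-02] [-0.48 -0.08 -0.47  0.02  0.45 -0.19  0.5   0.23]
handle [ 467.39116933 -140.98359379   59.        ] [362.42977011 273.42595024] (362.625, 272.875)
peg [ 590.15324509 -326.68085482   36.        ] [435.62157355 221.84437059] (432.125, 221.125)
pegends [array([ 593.7, -285.5,   40. ]), array([ 590.4, -346.2,   40. ])] [485.0986319  188.02440314  14.        ]
tr [-0.485, -0.4937, 0.0798] rot [-0.001, -0.0, -0.217]
[308.31169777 243.69465114] [378.16395871 285.938742  ] [448.90041588 258.87243688] [330.52092365 265.18405986] [440.8874032 289.7569723]
```

>>> {"api": "send_rows", "payload": {"translation": [[-0.485,-0.494,0.08],[-0.485,-0.494,0.08],[-0.485,-0.494,0.08],[-0.485,-0.494,0.08],[-0.485,-0.494,0.08],[-0.485,-0.494,0.08],[-0.485,-0.494,0.08],[-0.485,-0.494,0.08],[-0.485,-0.494,0.08],[-0.485,-0.494,0.08]], "rot": [[0,0,-0.217],[0,0,-0.217],[0,0,-0.217],[0,0,-0.217],[0,0,-0.217],[0,0,-0.217],[0,0,-0.217],[0,0,-0.217],[0,0,-0.217],[0,0,-0.217]], "fingers": 1}}

```text
t: 1.1
position: [395.3, 44.4, 162.0]
eef_rot: [0.034, 0.999, 0.0, 0.0]
wrist_force: [0.7, 0.5, -0.6]
gripper_width: 1.002
grip_force: 0.0
```

```bash
python3 - <<'E'
from h import *
o=manip.get_obs(); print(o['t'],o['position'],o['qpos'].round(2),o['wrist_force'])
go(hand(0)+[0,0,40],down(YAW+np.pi/2))
E
```

```text
1.1 [395.34406297  44.39213963 161.97237784] [-0.1   0.03 -0.41  1.14  0.   -0.03] [ 0.69825448  0.47309496 -0.61144582]
tr [-0.0843, -0.1801, 0.063] rot [0.0, 0.0, 0.0]
```

>>> {"api": "send_rows", "payload": {"translation": [[-0.084,-0.18,0.063],[-0.084,-0.18,0.063],[-0.084,-0.18,0.063],[-0.084,-0.18,0.063],[-0.084,-0.18,0.063],[-0.084,-0.18,0.063]], "rot": [[0,0,0],[0,0,0],[0,0,0],[0,0,0],[0,0,0],[0,0,0]]}}

```text
t: 1.7
position: [466.7, -139.9, 98.0]
eef_rot: [0.035, 0.999, 0.001, -0.001]
wrist_force: [-0.1, 0.7, 0.4]
gripper_width: 1.003
grip_force: 0.0
```

```bash
python3 - <<'E'
from h import *
o=manip.get_obs(); print(o['t'],o['position'],o['qpos'].round(2),hand(0))
go(hand(0)+[1,-1,-10],down(YAW+np.pi/2))
im=snap('wrist','w1'); print(-im['R'].T@im['t'],im['intrinsics'])
E
```

```text
1.7 [ 466.66206713 -139.88460858   97.97749435] [-0.46  0.22 -0.35  1.    0.   -0.39] [ 467.39116933 -140.98359379   59.        ]
tr [-0.002, -0.002, 0.049] rot [0.001, -0.001, -0.001]
[ 384.074754   -133.95303921  253.48513747] [[371.64829954   0.         319.3752671 ]
 [  0.         371.64829954 232.65517567]
 [  0.           0.           1.        ]]
```

View pics/w1.png

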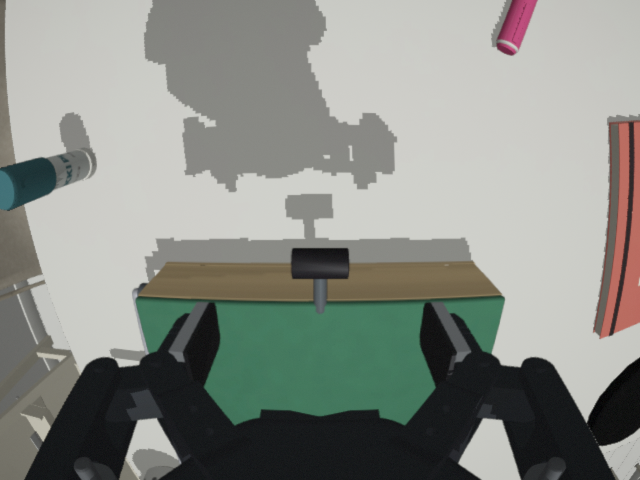

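```bash
cat >> h.py <<'E'
def won(im,uv,z):
    K,R,t=[np.asarray(im[k]) for k in('intrinsics','R','t')]; t=t.ravel()
    d=np.array([uv[0]-K[0,2],uv[1]-K[1,2]]); r=np.hypot(*d); a=r/K[0,0]
    v=R.T@np.array([*(d/r*np.sin(a)),np.cos(a)]); c=-R.T@t; return c+v*(z-c[2])/v[2]
E
python3 - <<'E'
from h import *
im=load('w1'); print(won(im,(320,263),62), won(im,(139,297),62),won(im,(502,297),62),B([-95,-120,0]),B([-95,120,0]))
E
```

```text
[ 466.51052087 -139.05614031   62.        ] [ 483.73392426 -255.98363699   62.        ] [500.20165269 -24.44270782  62.        ] [ 484.24557556 -262.39582131    0.        ] [500.42304415 -22.94167223   0.        ]
```

>>> {"api": "send_rows", "payload": {"translation": [[-0.002,-0.001,0.03],[-0.003,-0.001,0.048],[-0.003,-0.001,0.048],[-0.003,-0.001,0.048]], "rot": [[0,0,0],[0,0,0],[0,0,0],[0,0,0]]}}

```text
t: 2.15
position: [469.8, -138.8, 52.0]
eef_rot: [0.033, 0.999, -0.0, 0.0]
wrist_force: [-0.1, 0.3, 0.4]
gripper_width: 1.001
grip_force: 0.0
```

>>> {"api": "send_rows", "payload": {"translation": [[0,0,0],[0,0,0],[0,0,0],[0,0,0],[0,0,0],[0,0,0]], "rot": [[0,0,0],[0,0,0],[0,0,0],[0,0,0],[0,0,0],[0,0,0]], "fingers": 0}}

```text
t: 2.75
position: [470.2, -140.0, 51.9]
eef_rot: [0.033, 0.999, -0.0, 0.001]
wrist_force: [-1.7, 2.4, 9.0]
gripper_width: 0.33
grip_force: 58.5
```

>>> {"api": "send_rows", "payload": {"translation": [[-0.001,0,-0.016],[-0.003,0,-0.032],[-0.006,0,-0.048],[-0.0105,0,-0.0635],[-0.016,0,-0.0785],[-0.0225,0,-0.093],[-0.0305,0,-0.1075],[-0.039,0,-0.121],[-0.049,0,-0.1335],[-0.0595,0,-0.146]], "rot": [[0,0,0],[0,0,0],[0,0,0],[0,0,0],[0,0,0],[0,0,0],[0,0,0],[0,0,0],[0,0,0],[0,0,0]]}}

```text
t: 3.75
position: [531.2, -144.0, 195.8]
eef_rot: [0.033, 0.999, 0.001, 0.001]
wrist_force: [15.7, -2.6, -24.3]
gripper_width: 0.271
grip_force: 59.9
```

>>> {"api": "send_rows", "payload": {"translation": [[-0.0115,0,-0.011],[-0.024,0,-0.0215],[-0.037,0,-0.031],[-0.051,0,-0.039],[-0.065,0,-0.0465],[-0.08,0,-0.0525],[-0.0955,0,-0.0575],[-0.111,0,-0.0615],[-0.127,0,-0.0645],[-0.143,0,-0.066]], "rot": [[0,0,0],[0,0,0],[0,0,0],[0,0,0],[0,0,0],[0,0,0],[0,0,0],[0,0,0],[0,0,0],[0,0,0]]}}

```text
t: 4.75
position: [672.6, -153.7, 263.4]
eef_rot: [0.034, 0.999, -0.0, 0.0]
wrist_force: [-0.2, -0.5, 0.6]
gripper_width: 0.001
grip_force: 0.0
```

```bash
python3 - <<'E'
from h import *
o=manip.get_obs(); print(o['t'],o['position'],hand(1.5),hand(1.53),o['wrist_force'],o['gripper_width'])
snap('scene','s1')
E
```

```text
4.75 [ 672.56893741 -153.6578555   263.41064608] [ 669.71394832 -154.65247535  270.67363372] [ 676.14403036 -155.08689025  270.94346327] [-0.1943526  -0.46605286  0.55506765] 0.0010745116579491884
```

View pics/s1.png

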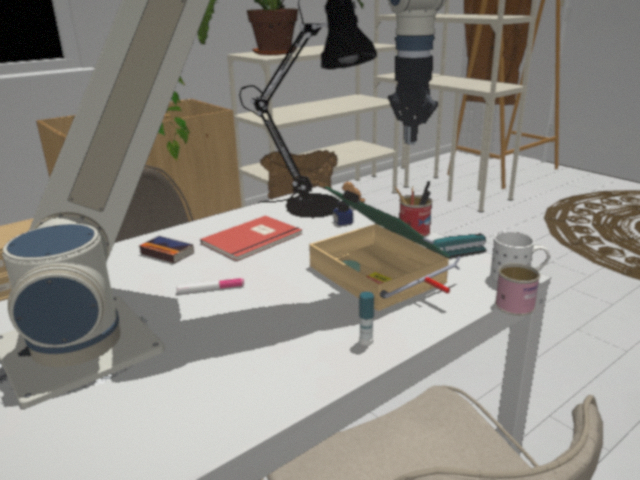

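```bash
python3 - <<'E'
from h import *
im=load('s1')
for t in np.arange(.6,1.5,.1):
    e=[proj(im,B([95-190*np.cos(t),y,56+190*np.sin(t)])).round(0) for y in(120,-120)]
    print(round(t,1),*e,proj(im,hand(t)).round())
a=cv2.imread('pics/s1.png');cv2.imwrite('pics/c2.png',cv2.resize(a[170:310,290:470],None,fx=4,fy=4,interpolation=cv2.INTER_CUBIC))
E
```

```text
0.6 [319. 195.] [393. 230.] [346. 205.]
0.7 [324. 187.] [398. 220.] [351. 196.]
0.8 [328. 180.] [404. 212.] [357. 187.]
0.9 [334. 173.] [410. 204.] [364. 178.]
1.0 [339. 167.] [416. 196.] [371. 171.]
1.1 [345. 161.] [423. 190.] [378. 164.]
1.2 [352. 156.] [430. 184.] [386. 158.]
1.3 [358. 152.] [437. 179.] [393. 153.]
1.4 [365. 149.] [444. 175.] [401. 149.]
```

View pics/c2.png

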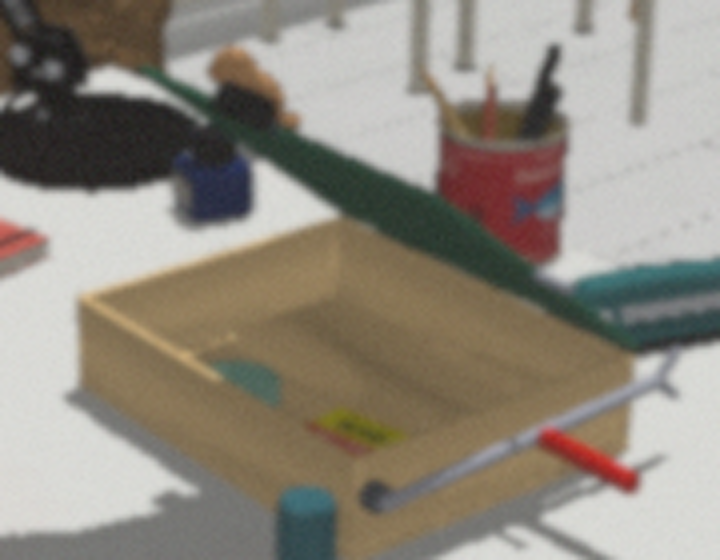

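>>> {"api": "send_rows", "payload": {"translation": [[0.196,0,0],[0.196,0,0],[0.196,0,0],[0.196,0,0],[0.196,0,0.0],[0.196,0,0.085],[0.196,0,0.085],[0.196,0,0.085]], "rot": [[0,0,0],[0,0,0],[0,0,0],[0,0,0],[0,0,0],[0,0,0],[0,0,0],[0,0,0]], "fingers": 0}}

```text
t: 5.6
position: [474.1, -139.4, 174.5]
eef_rot: [0.034, 0.999, 0.001, -0.003]
wrist_force: [-0.6, 0.8, -0.4]
gripper_width: 0.001
grip_force: 0.0
```

>>> {"api": "send_rows", "payload": {"translation": [[-0.012,0,-0.003],[-0.023,0,-0.008],[-0.034,0,-0.02],[-0.046,0,-0.031],[-0.058,0,-0.041],[-0.0715,0,-0.05],[-0.0855,0,-0.058],[-0.1,0,-0.065],[-0.115,0,-0.07],[-0.13,0,-0.075]], "rot": [[0,0,0],[0,0,0],[0,0,0],[0,0,0],[0,0,0],[0,0,0],[0,0,0],[0,0,0],[0,0,0],[0,0,0]]}}

```text
t: 6.6
position: [607.1, -149.2, 255.5]
eef_rot: [0.033, 0.999, -0.0, 0.001]
wrist_force: [0.2, -1.4, -0.2]
gripper_width: -0.001
grip_force: 0.0
```

```bash
python3 - <<'E'
from h import *
o=manip.get_obs(); print(o['t'],o['position'],hand(1.3),RB.T@(o['position']-C),o['wrist_force'],o['qpos'].round(2))
E
```

```text
6.6 [ 607.1040352  -149.24319345  255.50731909] [ 627.40483443 -151.79408111  263.96750635] [ 19.95185344   1.17668788 255.50731909] [ 0.18964906 -1.42653773 -0.2030292 ] [-0.38  0.38  0.3   1.48  0.   -0.31]
```

```bash
cat >> h.py <<'E'
def lidang(f,show=True):
    im=snap('scene',f); p=im['pixels'].astype(int); m=((p[...,1]-p[...,0]>18)&(p[...,1]-p[...,2]>8)).astype(np.uint8)
    m[:,:300]=0; m[:130]=0; m[310:]=0; m[:,460:]=0
    best=[]
    for t in np.arange(0.3,1.56,.01):
        # lid front (lower) and rear face
        q=np.zeros_like(m)
        P=[]
        for h in(0,6):
            for r in(0,190):
                for y in(-120,120): P.append(proj(im,B([95-r*np.cos(t)+h*np.sin(t),y,56+r*np.sin(t)+h*np.cos(t)])))
        cv2.fillConvexPoly(q,cv2.convexHull(np.float32(P)).astype(np.int32),1)
        best.append(((q&m).sum()/((q|m).sum()+1),t))
    print('lid',max(best),m.sum(),'t',manip.get_obs()['t'])
E
python3 - <<'E'
from h import *
lidang('s2')
E
```

```text
lid (np.float64(0.173053152039555), np.float64(0.6000000000000003)) 191 t 6.65
```

```bash
python3 - <<'E'
import cv2
a=cv2.imread('pics/s2.png');cv2.imwrite('pics/c3.png',cv2.resize(a[90:310,290:490],None,fx=2.7,fy=2.7,interpolation=cv2.INTER_CUBIC))
E
```

```text
(no output)
```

View pics/c3.png

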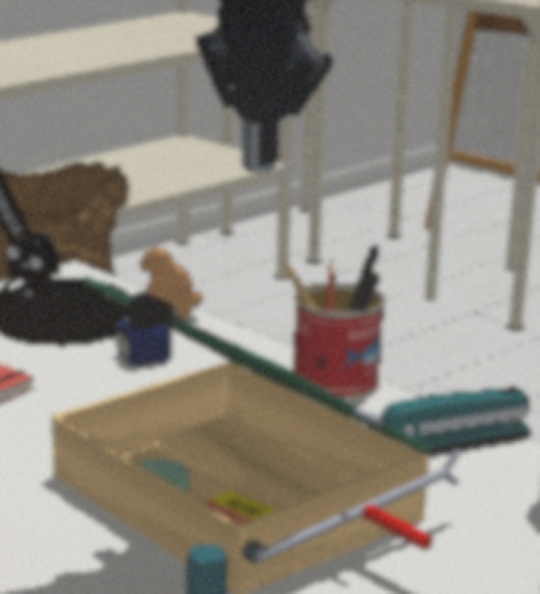

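>>> {"api": "send_rows", "payload": {"translation": [[0.145,0,0],[0.145,0,0],[0.145,0,0],[0.145,0,0],[0.145,0,0.118],[0.145,0,0.118],[0.145,0,0.118],[0.145,0,0.118]], "rot": [[0,0,0],[0,0,0],[0,0,0],[0,0,0],[0,0,0],[0,0,0],[0,0,0],[0,0,0]], "fingers": 0}}

```text
t: 7.45
position: [460.6, -139.0, 133.9]
eef_rot: [0.033, 0.999, 0.001, -0.002]
wrist_force: [-0.9, 0.4, -0.3]
gripper_width: -0.002
grip_force: 0.0
```

>>> {"api": "send_rows", "payload": {"translation": [[-0.013,0,0],[-0.021,0,-0.008],[-0.031,0,-0.024],[-0.041,0,-0.037],[-0.052,0,-0.049],[-0.0645,0,-0.06]], "rot": [[0,0,0],[0,0,0],[0,0,0],[0,0,0],[0,0,0],[0,0,0]]}}

```text
t: 8.05
position: [525.8, -143.8, 197.5]
eef_rot: [0.034, 0.999, -0.0, -0.001]
wrist_force: [-10.4, 0.2, 2.1]
gripper_width: -0.003
grip_force: 5.2
```

```bash
python3 - <<'E'
from h import *
o=manip.get_obs(); print(o['t'],RB.T@(o['position']-C),o['wrist_force'])
E
```

```text
8.05 [-61.53487825   1.13485775 197.50713584] [-10.39817532   0.21386432   2.12936698]
```

>>> {"api": "send_rows", "payload": {"translation": [[-0.013,0,-0.0095],[-0.0265,0,-0.0185],[-0.0405,0,-0.026],[-0.0555,0,-0.0325],[-0.0705,0,-0.038],[-0.086,0,-0.0425],[-0.102,0,-0.0455],[-0.1125,0,-0.047],[-0.1235,0,-0.048],[-0.1275,0,-0.048]], "rot": [[0,0,0],[0,0,0],[0,0,0],[0,0,0],[0,0,0],[0,0,0],[0,0,0],[0,0,0],[0,0,0],[0,0,0]]}}

```text
t: 9.05
position: [654.8, -152.4, 245.4]
eef_rot: [0.033, 0.999, -0.001, 0.002]
wrist_force: [-1.5, -0.5, 0.6]
gripper_width: -0.003
grip_force: 0.7
```

```bash
python3 - <<'E'
from h import *
o=manip.get_obs(); print(o['t'],RB.T@(o['position']-C),o['wrist_force'],o['qpos'].round(2))
E
```

```text
9.05 [ 67.72848521   1.27382136 245.41037176] [-1.51534561 -0.51876391  0.57581719] [-0.35  0.47  0.42  1.51 -0.   -0.29]
```

>>> {"api": "send_rows", "payload": {"translation": [[-0.003,0,0],[-0.006,0,0],[-0.009,0,0],[-0.009,0,0]], "rot": [[0,0,0],[0,0,0],[0,0,0],[0,0,0]]}}

```text
t: 9.45
position: [659.3, -152.6, 243.9]
eef_rot: [0.034, 0.999, -0.0, -0.002]
wrist_force: [-16.9, 0.7, 6.5]
gripper_width: -0.001
grip_force: 8.5
```

```bash
python3 - <<'E'
from h import *
o=manip.get_obs(); print(o['t'],RB.T@(o['position']-C),o['wrist_force'])
im=snap('scene','s3'); a=cv2.imread('pics/s3.png');cv2.imwrite('pics/c4.png',cv2.resize(a[90:310,290:490],None,fx=2.7,fy=2.7,interpolation=cv2.INTER_CUBIC))
for t in (1.3,1.4,1.5,1.54): print(t,[((proj(im,B([95-190*np.cos(t),y,56+190*np.sin(t)]))-[290,90])*2.7).round() for y in (120,-120)])
print('peg above: '); go(peg(0)+[0,0,90],down(YAW)); go(peg(0)+[0,0,90],down(YAW+np.pi)); 
E
```

```text
9.45 [ 72.21862139   1.37138847 243.91149799] [-16.87535105   0.74321868   6.47705412]
1.3 [array([184., 169.]), array([397., 240.])]
1.4 [array([202., 160.]), array([416., 230.])]
1.5 [array([220., 153.]), array([435., 221.])]
1.54 [array([227., 151.]), array([442., 219.])]
peg above: 
tr [0.0567, -0.1783, 0.1182] rot [-0.002, -0.002, 1.0]
tr [0.0567, -0.1783, 0.1182] rot [0.002, -0.002, -1.0]
```

View pics/c4.png

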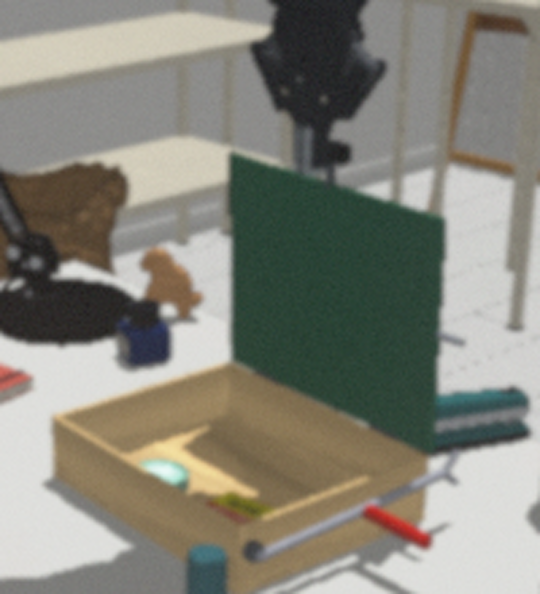

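>>> {"api": "send_rows", "payload": {"translation": [[0.061,0,0],[0.061,-0.04,0],[0.061,-0.178,0],[0.061,-0.178,0],[0.061,-0.178,0.0],[0.061,-0.178,0.03],[0.061,-0.178,0.06],[0.061,-0.178,0.1],[0.061,-0.178,0.12],[0.061,-0.178,0.12]], "rot": [[0,0,0],[0,0,1],[0,0,1],[0,0,1],[0,0,1],[0,0,1],[0,0,1],[0,0,1],[0,0,1],[0,0,1]], "fingers": 0.8}}

```text
t: 10.5
position: [587.9, -325.5, 119.6]
eef_rot: [0.653, 0.757, -0.0, -0.003]
wrist_force: [-0.0, 1.0, 0.3]
gripper_width: 0.801
grip_force: 0.0
```

```bash
python3 - <<'E'
from h import *
o=manip.get_obs(); print(o['t'],RB.T@(o['position']-C),o['qpos'].round(2),o['gripper_width'])
go(peg(0)+[0,0,60],down(YAW))
E
```

```text
10.5 [  12.67204515 -176.00711703  119.57201768] [-0.63  0.51  0.16  1.22  0.    0.79] 0.8009636832097209
tr [-0.0016, 0.0021, 0.0236] rot [-0.003, -0.002, 0.137]
```

>>> {"api": "send_rows", "payload": {"translation": [[-0.001,0.002,0.024],[-0.001,0.002,0.024],[-0.001,0.002,0.024]], "rot": [[0,0,0.137],[0,0,0.137],[0,0,0.137]]}}

```text
t: 10.8
position: [591.3, -327.0, 98.7]
eef_rot: [0.729, 0.685, -0.0, -0.0]
wrist_force: [0.5, 0.3, 0.7]
gripper_width: 0.8
grip_force: 0.0
```

```bash
python3 - <<'E'
from h import *
o=manip.get_obs(); print(o['t'],RB.T@(o['position']-C))
im=snap('wrist','w2'); p=im['pixels'].astype(int); m=((p[...,0]>90)&(p[...,0]-p[...,1]>60)&(p[...,0]-p[...,2]>60)).astype(np.uint8)
n,l,s,c=cv2.connectedComponentsWithStats(m)
for i in range(1,n):
    if s[i,4]>80:
        ys,xs=np.where(l==i); print(s[i],c[i],RB.T@(won(im,c[i],36)-C))
        (cx,cy),wh,a=cv2.minAreaRect(np.c_[xs,ys].astype(np.float32)); print(wh,a)
go(peg(0)+[0,0,-11],down(YAW))
E
```

```text
10.8 [  16.16055487 -177.22650455   98.69898405]
[260   4  15  74 136] [267.25        40.97058824] [-14.72676377 -51.74330769  36.        ]
(74.1471939086914, 2.225710153579712) 79.5625228881836
[205  11  30  79 935] [218.71657754  51.3315508 ] [-43.61237692 -56.27389998  36.        ]
(78.70565032958984, 17.31773567199707) 79.62415313720703
[ 309  181   20   97 1771] [318.01524562 227.27103331] [  14.98554196 -164.43851781   36.        ]
(96.0, 19.0) 90.0
tr [0.0004, -0.0014, 0.0743] rot [0.0, 0.0, 0.005]
```

>>> {"api": "send_rows", "payload": {"translation": [[0,-0.001,0.04],[0,-0.001,0.073],[0,-0.001,0.073],[0,-0.001,0.073]], "rot": [[0,0,0],[0,0,0],[0,0,0],[0,0,0]]}}

```text
t: 11.25
position: [590.6, -327.2, 27.1]
eef_rot: [0.728, 0.686, 0.0, 0.0]
wrist_force: [-0.4, -1.3, 0.9]
gripper_width: 0.796
grip_force: 0.0
```

>>> {"api": "send_rows", "payload": {"translation": [[0,0,0],[0,0,0],[0,0,0],[0,0,0],[0,0,0],[0,0,0],[0,0,0]], "rot": [[0,0,0],[0,0,0],[0,0,0],[0,0,0],[0,0,0],[0,0,0],[0,0,0]], "fingers": 0}}

```text
t: 11.95
position: [590.5, -327.2, 26.3]
eef_rot: [0.728, 0.685, -0.0, 0.0]
wrist_force: [-0.0, -1.9, 1.8]
gripper_width: 0.105
grip_force: 58.6
```

>>> {"api": "send_rows", "payload": {"translation": [[0,0,-0.007],[0,-0.001,-0.014],[0,-0.002,-0.021],[0,-0.004,-0.0275],[0,-0.006,-0.0345],[0,-0.0085,-0.041],[0,-0.012,-0.047],[0,-0.0155,-0.053],[0,-0.019,-0.059],[0,-0.022,-0.0625]], "rot": [[0,0,0],[0,0,0],[0,0,0],[0,0,0],[0,0,0],[0,0,0],[0,0,0],[0,0,0],[0,0,0],[0,0,0]]}}

```text
t: 12.95
position: [568.1, -325.8, 89.3]
eef_rot: [0.728, 0.685, 0.0, 0.0]
wrist_force: [0.1, -0.1, 0.7]
gripper_width: 0.002
grip_force: 0.0
```

>>> {"api": "send_rows", "payload": {"translation": [[0,0,0],[0,-0.001,-0.001],[0,-0.001,-0.0015]], "rot": [[0,0,0],[0,0,0],[0,0,0]]}}

```text
t: 13.25
position: [567.3, -325.5, 89.9]
eef_rot: [0.728, 0.685, -0.0, -0.0]
wrist_force: [0.2, -0.1, -0.0]
gripper_width: -0.002
grip_force: 0.0
```

```bash
python3 - <<'E'
from h import *
o=manip.get_obs(); q=RB.T@(o['position']-C); print(o['t'],q,o['wrist_force'],o['grip_force'],o['gripper_width'],peg(.66)@RB, 'angle',np.arctan2(q[2]+11-36,q[0]+85))
E
```

```text
13.25 [  -7.91065548 -177.39863945   89.92277415] [ 0.18723068 -0.12095871 -0.01212474] 0.0 -0.002260584873259867 [ 589.83052481 -286.15791884   97.3116852 ] angle 0.6999340912777666
```

```bash
cat >> h.py <<'E'
def pegang(f):
    im=snap('scene',f); p=im['pixels'].astype(int); m=((p[...,0]>100)&(p[...,0]-p[...,1]>70)&(p[...,0]-p[...,2]>70)).astype(np.uint8); m[:,:400]=0;m[:,500:]=0
    n,l,s,c=cv2.connectedComponentsWithStats(m); 
    for i in range(1,n):
        if s[i,4]>25: print('red',s[i],c[i].round(1))
    for a in(0,.3,.5,.6,.66): print(a,proj(im,peg(a)).round(1),proj(im,peg(a)+RB@[0,17,0]).round(1),proj(im,peg(a)+RB@[0,-17,0]).round(1))
    return im
E
python3 - <<'E'
from h import *
pegang('s4')
E
```

```text
red [425 279  24  15 127] [436.5 285.7]
0 [440.9 289.8] [434.5 286.3] [447.4 293.3]
0.3 [440.2 276.9] [433.8 273.6] [446.8 280.3]
0.5 [437.9 269.4] [431.5 266.2] [444.6 272.8]
0.6 [436.2 266.2] [429.7 262.9] [442.9 269.5]
0.66 [435.  264.4] [428.5 261.1] [441.7 267.7]
```

>>> {"api": "send_rows", "payload": {"translation": [[0,0.023,0],[0,0.023,0],[0,0.023,0],[0,0.023,0.0],[0,0.023,0.04],[0,0.023,0.07],[0,0.023,0.07],[0,0.023,0.07]], "rot": [[0,0,0],[0,0,0],[0,0,0],[0,0,0],[0,0,0],[0,0,0],[0,0,0],[0,0,0]], "fingers": 0.8}}

```text
t: 14.1
position: [590.0, -327.1, 20.6]
eef_rot: [0.729, 0.685, -0.0, -0.0]
wrist_force: [0.1, -0.5, -0.1]
gripper_width: 0.799
grip_force: 0.0
```

>>> {"api": "send_rows", "payload": {"translation": [[0,0,0],[0,0,0],[0,0,0],[0,0,0],[0,0,0],[0,0,0],[0,0,0]], "rot": [[0,0,0],[0,0,0],[0,0,0],[0,0,0],[0,0,0],[0,0,0],[0,0,0]], "fingers": 0}}

```text
t: 14.8
position: [590.5, -327.2, 20.3]
eef_rot: [0.728, 0.685, 0.0, 0.0]
wrist_force: [0.1, -1.2, 0.3]
gripper_width: 0.107
grip_force: 58.6
```

>>> {"api": "send_rows", "payload": {"translation": [[0,0,-0.003],[0,0,-0.006],[0,0,-0.009],[0,-0.0005,-0.012]], "rot": [[0,0,0],[0,0,0],[0,0,0],[0,0,0]]}}

```text
t: 15.2
position: [590.1, -326.9, 32.4]
eef_rot: [0.728, 0.685, 0.0, 0.0]
wrist_force: [2.6, 1.0, -0.2]
gripper_width: 0.097
grip_force: 59.7
```

```bash
python3 - <<'E'
from h import *
pegang('s5')
o=manip.get_obs(); q=RB.T@(o['position']-C); print(o['t'],q,o['wrist_force'],o['grip_force'],o['gripper_width'])
a=cv2.imread('pics/s5.png'); cv2.imwrite('pics/c5.png',cv2.resize(a[150:310,330:490],None,fx=3.7,fy=3.7,interpolation=cv2.INTER_CUBIC))
E
```

```text
red [425 275   9   7  40] [429.2 278.2]
0 [440.9 289.8] [434.5 286.3] [447.4 293.3]
0.3 [440.2 276.9] [433.8 273.6] [446.8 280.3]
0.5 [437.9 269.4] [431.5 266.2] [444.6 272.8]
0.6 [436.2 266.2] [429.7 262.9] [442.9 269.5]
0.66 [435.  264.4] [428.5 261.1] [441.7 267.7]
15.25 [  14.94578414 -177.17007224   33.04583986] [ 1.86237164 -0.37963454  0.30528856] 61.511993408203125 0.09451568393586325
```

>>> {"api": "send_rows", "payload": {"translation": [[0,0,0],[0,0,0],[0,0,0.006],[0,0,0.012],[0,0,0.012],[0,0,0.012]], "rot": [[0,0,0],[0,0,0],[0,0,0],[0,0,0],[0,0,0],[0,0,0]], "fingers": 0.4}}

```text
t: 15.85
position: [589.6, -326.8, 19.6]
eef_rot: [0.728, 0.685, -0.0, -0.0]
wrist_force: [0.0, -1.5, -0.4]
gripper_width: 0.399
grip_force: 0.0
```

>>> {"api": "send_rows", "payload": {"translation": [[0,0,0],[0,0,0],[0,0,0],[0,0,0],[0,0,0]], "rot": [[0,0,0],[0,0,0],[0,0,0],[0,0,0],[0,0,0]], "fingers": 0}}

```text
t: 16.35
position: [590.1, -327.1, 20.3]
eef_rot: [0.728, 0.685, 0.0, 0.0]
wrist_force: [0.7, -0.2, 1.2]
gripper_width: 0.115
grip_force: 58.5
```

>>> {"api": "send_rows", "payload": {"translation": [[0,-0.001,-0.006],[0,-0.002,-0.012],[0,-0.003,-0.018],[0,-0.0045,-0.024]], "rot": [[0,0,0],[0,0,0],[0,0,0],[0,0,0]]}}

```text
t: 16.75
position: [585.2, -326.7, 44.6]
eef_rot: [0.728, 0.685, -0.0, -0.0]
wrist_force: [1.8, -2.0, -3.7]
gripper_width: 0.114
grip_force: 58.4
```

```bash
python3 - <<'E'
from h import *
pegang('s6')
o=manip.get_obs(); q=RB.T@(o['position']-C); print(o['t'],q,o['wrist_force'],o['grip_force'],o['gripper_width'])
E
```

```text
red [424 265   8   7  42] [427.7 267.9]
0 [440.9 289.8] [434.5 286.3] [447.4 293.3]
0.3 [440.2 276.9] [433.8 273.6] [446.8 280.3]
0.5 [437.9 269.4] [431.5 266.2] [444.6 272.8]
0.6 [436.2 266.2] [429.7 262.9] [442.9 269.5]
0.66 [435.  264.4] [428.5 261.1] [441.7 267.7]
16.8 [   9.82087107 -177.35530532   45.38553293] [ 0.86937     0.07701557 -1.47458254] 58.84682357311249 0.11149413230678601
```

>>> {"api": "send_rows", "payload": {"translation": [[0,-0.004,-0.0055],[0,-0.0065,-0.011],[0,-0.0095,-0.0165],[0,-0.013,-0.0215],[0,-0.016,-0.026],[0,-0.0165,-0.0265]], "rot": [[0,0,0],[0,0,0],[0,0,0],[0,0,0],[0,0,0],[0,0,0]]}}

```text
t: 17.4
position: [571.1, -326.1, 73.1]
eef_rot: [0.728, 0.685, 0.002, 0.003]
wrist_force: [10.2, 2.1, 7.0]
gripper_width: 0.114
grip_force: 58.9
```

```bash
python3 - <<'E'
from h import *
pegang('s7')
o=manip.get_obs(); q=RB.T@(o['position']-C); print(o['t'],q,o['wrist_force'],o['grip_force'],o['gripper_width'])
E
```

```text
red [420 255   8   7  40] [423.5 257.9]
0 [440.9 289.8] [434.5 286.3] [447.4 293.3]
0.3 [440.2 276.9] [433.8 273.6] [446.8 280.3]
0.5 [437.9 269.4] [431.5 266.2] [444.6 272.8]
0.6 [436.2 266.2] [429.7 262.9] [442.9 269.5]
0.66 [435.  264.4] [428.5 261.1] [441.7 267.7]
17.45 [  -3.98763082 -177.66110091   73.02175647] [9.5746751  2.92590878 8.3177933 ] 59.17622208595276 0.11104661351807149
```

>>> {"api": "send_rows", "payload": {"translation": [[0,0.001,-0.002],[0,0.001,-0.0035],[0,0.001,-0.0035]], "rot": [[0,0,0],[0,0,0],[0,0,0]]}}

```text
t: 17.75
position: [570.2, -325.9, 74.6]
eef_rot: [0.728, 0.685, 0.0, 0.0]
wrist_force: [4.6, 0.5, 3.9]
gripper_width: 0.111
grip_force: 59.0
```

```bash
python3 - <<'E'
from h import *
pegang('s8')
o=manip.get_obs(); q=RB.T@(o['position']-C); print(o['t'],q,o['wrist_force'],o['grip_force'],o['gripper_width'])
a=cv2.imread('pics/s8.png'); cv2.imwrite('pics/c6.png',cv2.resize(a[130:310,330:510],None,fx=3.3,fy=3.3,interpolation=cv2.INTER_CUBIC))
im=load('s8')
for p in(.6,.66): print('fork',((proj(im,B([-85+192*np.cos(p),-132,36+192*np.sin(p)]))-[330,130])*3.3).round())
for t in(1.3,1.4,1.5,1.54): print('pin',t,((proj(im,B([95-100*np.cos(t)+3*np.sin(t),-131,56+100*np.sin(t)+3*np.cos(t)]))-[330,130])*3.3).round(),((proj(im,B([95-190*np.cos(t),-120,56+190*np.sin(t)]))-[330,130])*3.3).round())
E
```

```text
red [419 254   8   7  40] [422.6 257. ]
0 [440.9 289.8] [434.5 286.3] [447.4 293.3]
0.3 [440.2 276.9] [433.8 273.6] [446.8 280.3]
0.5 [437.9 269.4] [431.5 266.2] [444.6 272.8]
0.6 [436.2 266.2] [429.7 262.9] [442.9 269.5]
0.66 [435.  264.4] [428.5 261.1] [441.7 267.7]
17.8 [  -4.97284212 -177.50363841   74.45906632] [4.8431288  0.95052457 4.13542351] 59.00562286376953 0.11103891599218745
fork [392. 309.]
fork [386. 297.]
pin 1.3 [390. 296.] [353. 162.]
pin 1.4 [401. 289.] [376. 149.]
pin 1.5 [413. 284.] [399. 139.]
pin 1.54 [418. 282.] [409. 135.]
```

View pics/c6.png

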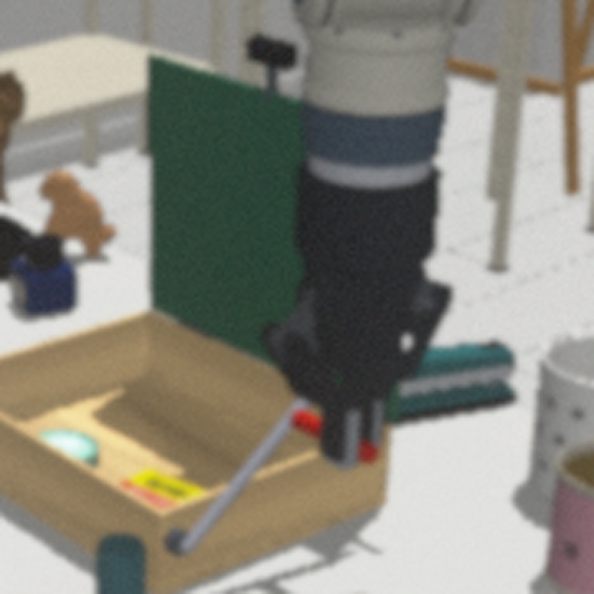

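>>> {"api": "send_rows", "payload": {"translation": [[0,-0.001,-0.002],[0,-0.002,-0.004],[0,-0.003,-0.006],[0,-0.003,-0.006]], "rot": [[0,0,0],[0,0,0],[0,0,0],[0,0,0]]}}

```text
t: 18.2
position: [568.8, -325.4, 76.8]
eef_rot: [0.728, 0.685, 0.001, -0.0]
wrist_force: [21.7, -3.7, -25.2]
gripper_width: 0.107
grip_force: 59.0
```

```bash
python3 - <<'E'
from h import *
pegang('s9')
o=manip.get_obs(); q=RB.T@(o['position']-C); print(o['t'],q,o['wrist_force'],o['grip_force'],o['gripper_width'])
E
```

```text
red [419 254   8   7  41] [422.5 256.6]
0 [440.9 289.8] [434.5 286.3] [447.4 293.3]
0.3 [440.2 276.9] [433.8 273.6] [446.8 280.3]
0.5 [437.9 269.4] [431.5 266.2] [444.6 272.8]
0.6 [436.2 266.2] [429.7 262.9] [442.9 269.5]
0.66 [435.  264.4] [428.5 261.1] [441.7 267.7]
18.25 [  -6.44658914 -177.17416375   76.80761766] [ 22.53543275  -4.10222623 -25.63980063] 59.063687324523926 0.10777233915541955
```

>>> {"api": "send_rows", "payload": {"translation": [[0,0.002,0.003],[0,0.002,0.003]], "rot": [[0,0,0],[0,0,0]]}}

```text
t: 18.45
position: [569.1, -325.6, 76.3]
eef_rot: [0.728, 0.685, 0.0, -0.0]
wrist_force: [8.2, -0.3, -3.9]
gripper_width: 0.108
grip_force: 61.4
```

>>> {"api": "send_rows", "payload": {"translation": [[0,0,0],[0,0,0],[0,0,0],[0,0,0],[0,0,-0.04],[0,0,-0.09],[0,0,-0.14],[0,0,-0.19],[0,0,-0.24],[0,0,-0.25]], "rot": [[0,0,0],[0,0,0],[0,0,0],[0,0,0],[0,0,0],[0,0,0],[0,0,0],[0,0,-0.1],[0,0,-0.2],[0,0,-0.3]], "fingers": 0.5}}

```text
t: 19.45
position: [569.1, -326.0, 333.7]
eef_rot: [0.555, 0.832, -0.0, 0.004]
wrist_force: [0.4, 0.1, 0.1]
gripper_width: 0.503
grip_force: 0.0
```

```bash
python3 - <<'E'
from h import *
im=pegang('s10')
o=manip.get_obs(); q=RB.T@(o['position']-C); print(o['t'],q,o['wrist_force'],o['gripper_width'],o['qpos'].round(2))
go(B([112,0,327]),down(YAW+np.pi/2))
# handle: dark blob by template: report dark pixels in region
p=im['pixels'].astype(int).sum(2); 
sub=p[130:175,370:430]<110; n,l,s,c=cv2.connectedComponentsWithStats(sub.astype(np.uint8))
print([(s[i][:5].tolist(),(c[i]+[370,130]).round(1)) for i in range(1,n) if s[i,4]>15])
for t in(1.4,1.45,1.5,1.54): print(t,proj(im,hand(t)).round(1),proj(im,B([95-190*np.cos(t),120,56+190*np.sin(t)])).round(1))
# lid far front corner: greenness
g=im['pixels'].astype(int); m=((g[...,1]-g[...,0]>12)&(g[...,1]<110)); ys,xs=np.where(m[130:200,350:460]); print(len(xs)); k=np.argmin(ys+0.3*xs); print('corner',xs[k]+350,ys[k]+130)
E
```

```text
red [419 254  25  15 142] [430.9 261. ]
0 [440.9 289.8] [434.5 286.3] [447.4 293.3]
0.3 [440.2 276.9] [433.8 273.6] [446.8 280.3]
0.5 [437.9 269.4] [431.5 266.2] [444.6 272.8]
0.6 [436.2 266.2] [429.7 262.9] [442.9 269.5]
0.66 [435.  264.4] [428.5 261.1] [441.7 267.7]
19.5 [  -5.90406462 -177.88195983  332.44062173] [-0.39667282  0.27293478  0.49040632] 0.5016810452626305 [-0.65  0.46  0.61  1.72 -0.    0.52]
tr [0.105, 0.1858, 0.0054] rot [-0.0, 0.005, -0.7]
[]
1.4 [401.2 149.3] [364.8 149.2]
1.45 [405.1 147.7] [368.1 147.9]
1.5 [409.  146.4] [371.3 146.8]
1.54 [412.1 145.6] [374.  146.1]
3163
corner 376 148
```

>>> {"api": "send_rows", "payload": {"translation": [[0.03,0.04,0.015],[0.06,0.08,0.028],[0.107,0.19,0.028],[0.107,0.19,0.028],[0.107,0.19,0.028],[0.107,0.19,0.028],[0.107,0.19,0.028],[0.107,0.19,0.028]], "rot": [[0,0,-0.7],[0,0,-0.7],[0,0,-0.7],[0,0,-0.7],[0,0,-0.7],[0,0,-0.7],[0,0,-0.7],[0,0,-0.7]], "fingers": 0}}

```text
t: 20.3
position: [704.1, -154.2, 297.4]
eef_rot: [0.04, 0.999, 0.0, -0.001]
wrist_force: [-0.9, -0.1, -0.8]
gripper_width: -0.002
grip_force: 0.0
```

```bash
python3 - <<'E'
from h import *
o=manip.get_obs(); q=RB.T@(o['position']-C); print(o['t'],q,o['wrist_force'],o['gripper_width'],o['qpos'].round(2))
go(B([116,0,255]),down(YAW+np.pi/2))
E
```

```text
20.3 [117.10603884   2.78699912 297.40674131] [-0.93670065 -0.10000691 -0.75898128] -0.0018530385631513094 [-0.33  0.6   0.77  1.74 -0.   -0.25]
tr [0.001, -0.0028, 0.0424] rot [0.0, -0.002, -0.008]
```

>>> {"api": "send_rows", "payload": {"translation": [[0,-0.003,0.02],[0,-0.003,0.042],[0,-0.003,0.042],[0.01,-0.003,0.042],[0.018,-0.003,0.043],[0.026,-0.003,0.044],[0.034,-0.003,0.045],[0.042,-0.003,0.046],[0.048,-0.003,0.047],[0.053,-0.003,0.048]], "rot": [[0,0,0],[0,0,0],[0,0,0],[0,0,0],[0,0,0],[0,0,0],[0,0,0],[0,0,0],[0,0,0],[0,0,0]]}}

```text
t: 21.3
position: [650.7, -153.4, 251.5]
eef_rot: [0.042, 0.999, -0.0, 0.0]
wrist_force: [1.6, -1.4, 1.1]
gripper_width: 0.004
grip_force: 1.1
```

```bash
cat >> h.py <<'E'
def lidcheck(f):
    im=pegang(f); o=manip.get_obs(); q=RB.T@(o['position']-C); print(o['t'],q.round(1),o['wrist_force'].round(1))
    g=im['pixels'].astype(int); m=((g[...,1]-g[...,0]>12)&(g[...,1]<110)); ys,xs=np.where(m[130:200,330:460]); k=np.argmin(ys+0.3*xs); print('corner',xs[k]+330,ys[k]+130,'pred',[(t,proj(im,B([95-190*np.cos(t),120,56+190*np.sin(t)])).round(1)) for t in(1.2,1.27,1.35,1.45,1.54)])
E
python3 - <<'E'
from h import *
lidcheck('s11')
E
```

```text
red [419 254  25  15 135] [431. 261.]
0 [440.9 289.8] [434.5 286.3] [447.4 293.3]
0.3 [440.2 276.9] [433.8 273.6] [446.8 280.3]
0.5 [437.9 269.4] [431.5 266.2] [444.6 272.8]
0.6 [436.2 266.2] [429.7 262.9] [442.9 269.5]
0.66 [435.  264.4] [428.5 261.1] [441.7 267.7]
21.35 [6.310e+01 1.000e-01 2.514e+02] [ 0.5 -0.2  1.7]
corner 362 153 pred [(1.2, array([351.7, 156.5])), (1.27, array([356.2, 153.6])), (1.35, array([361.5, 150.7])), (1.45, array([368.1, 147.9])), (1.54, array([374. , 146.1]))]
```

>>> {"api": "send_rows", "payload": {"translation": [[0.004,0,0.001],[0.008,0,0.002],[0.011,0,0.003],[0.014,0,0.003],[0.016,0,0.004]], "rot": [[0,0,0],[0,0,0],[0,0,0],[0,0,0],[0,0,0]]}}

```text
t: 21.85
position: [636.7, -152.0, 247.4]
eef_rot: [0.041, 0.999, 0.0, 0.002]
wrist_force: [12.9, -0.0, 4.1]
gripper_width: 0.002
grip_force: 6.4
```

```bash
python3 - <<'E'
from h import *
lidcheck('s12')
E
```

```text
red [419 254  25  16 143] [431.1 261.2]
0 [440.9 289.8] [434.5 286.3] [447.4 293.3]
0.3 [440.2 276.9] [433.8 273.6] [446.8 280.3]
0.5 [437.9 269.4] [431.5 266.2] [444.6 272.8]
0.6 [436.2 266.2] [429.7 262.9] [442.9 269.5]
0.66 [435.  264.4] [428.5 261.1] [441.7 267.7]
21.9 [ 49.7   0.5 247.6] [11.3 -1.6  1.6]
corner 357 155 pred [(1.2, array([351.7, 156.5])), (1.27, array([356.2, 153.6])), (1.35, array([361.5, 150.7])), (1.45, array([368.1, 147.9])), (1.54, array([374. , 146.1]))]
```

>>> {"api": "send_rows", "payload": {"translation": [[-0.025,0,0],[-0.025,0,-0.03],[-0.025,0,-0.065],[-0.025,0,-0.07],[0.03,0,-0.07],[0.08,0,-0.07],[0.13,0,-0.07],[0.16,0,-0.07],[0.19,0,-0.03],[0.2,0,0]], "rot": [[0,0,0],[0,0,0],[0,0,0],[0,0,0],[0,0,0],[0,0,0],[0,0,0],[0,0,0],[0,0,0],[0,0,0]], "fingers": 0.8}}

```text
t: 22.9
position: [432.7, -134.6, 246.1]
eef_rot: [0.042, 0.999, -0.0, 0.0]
wrist_force: [0.2, -0.3, -0.2]
gripper_width: 0.798
grip_force: 0.0
```

```bash
python3 - <<'E'
from h import *
lidcheck('s13')
im=snap('wrist','w3'); g=im['pixels'].astype(int)
hsv=cv2.cvtColor(im['pixels'],cv2.COLOR_RGB2HSV)
for nm,m in(('yel',cv2.inRange(hsv,(22,120,60),(35,255,255))),('red',cv2.inRange(hsv,(0,130,60),(8,255,255))|cv2.inRange(hsv,(172,130,60),(180,255,255))),('mint',cv2.inRange(hsv,(65,40,60),(100,255,255)))):
    n,l,s,c=cv2.connectedComponentsWithStats(m)
    for i in range(1,n):
        if s[i,4]>120: print(nm,s[i],c[i].round(),(RB.T@(won(im,c[i],20)-C)).round(1))
E
```

```text
red [419 254  25  15 143] [431.1 261.1]
0 [440.9 289.8] [434.5 286.3] [447.4 293.3]
0.3 [440.2 276.9] [433.8 273.6] [446.8 280.3]
0.5 [437.9 269.4] [431.5 266.2] [444.6 272.8]
0.6 [436.2 266.2] [429.7 262.9] [442.9 269.5]
0.66 [435.  264.4] [428.5 261.1] [441.7 267.7]
22.95 [-157.3    5.   241.4] [-2.3  2.2 -4.9]
corner 359 155 pred [(1.2, array([351.7, 156.5])), (1.27, array([356.2, 153.6])), (1.35, array([361.5, 150.7])), (1.45, array([368.1, 147.9])), (1.54, array([374. , 146.1]))]
yel [250 292  47  24 782] [273. 304.] [-27.5 -49.7  20. ]
red [248 277  50  28 480] [272. 286.] [-51.2 -49.4  20. ]
red [140 349  31  11 217] [156. 353.] [  54.1 -218.    20. ]
mint [106 183  39  27 480] [117. 197.] [-161.2 -226.1   20. ]
mint [335 269  42  41 704] [355. 288.] [-46.3  44.7  20. ]
```

View pics/w3.png

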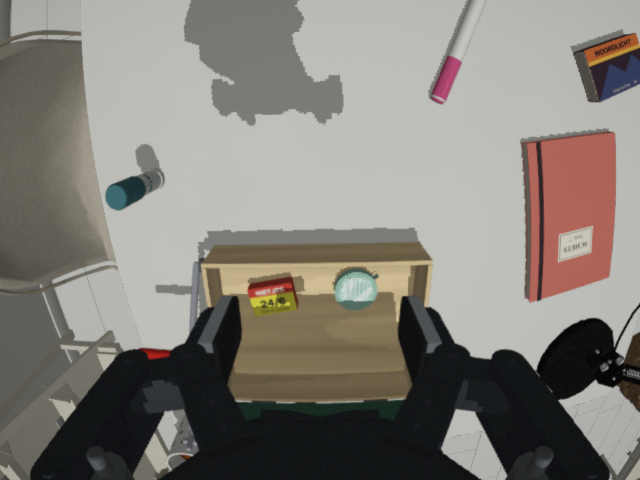

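```bash
python3 - <<'E'
from h import *
im=load('w3'); print('cam',RB.T@(-im['R'].T@im['t']-C))
hsv=cv2.cvtColor(im['pixels'],cv2.COLOR_RGB2HSV)
m=cv2.inRange(hsv,(0,110,50),(36,255,255))|cv2.inRange(hsv,(170,110,50),(180,255,255)); m[:,:243]=0;m[:,303:]=0;m[:270]=0;m[325:]=0
m=cv2.morphologyEx(m,cv2.MORPH_OPEN,np.ones((3,3)))
ys,xs=np.where(m); pts=np.c_[xs,ys].astype(np.float32); print(len(xs),cv2.minAreaRect(pts))
P=np.array([(RB.T@(won(im,p,23)-C))[:2] for p in pts]).astype(np.float32); r=cv2.minAreaRect(P); print(r,cv2.boxPoints(r).round(1))
o=manip.get_obs(); print(o['t'],o['position'],o['wrist_force'])
lidcheck('s14')
im=snap('top','top1'); hsv=cv2.cvtColor(im['pixels'],cv2.COLOR_RGB2HSV)
m=cv2.inRange(hsv,(0,90,50),(36,255,255))|cv2.inRange(hsv,(170,90,50),(180,255,255))
u,v=proj(im,B([-40,-50,23])).astype(int); w=m.copy()*0; w[v-20:v+20,u-18:u+18]=m[v-20:v+20,u-18:u+18]
ys,xs=np.where(w); P=np.array([(RB.T@(onz(im,p,23)-C))[:2] for p in zip(xs,ys)]).astype(np.float32); print('top',len(xs),cv2.minAreaRect(P),P.mean(0))
E
```

```text
cam [-239.35294542    6.19656605  397.32710157]
1429 ((272.3689880371094, 296.1809997558594), (34.44192886352539, 47.752628326416016), 80.90972137451172)
((-38.75044250488281, -49.77213668823242), (44.2430305480957, 55.41347885131836), 9.982537269592285) [[-65.3 -26.3]
 [-55.7 -80.9]
 [-12.2 -73.2]
 [-21.8 -18.7]]
23.0 [ 432.36585378 -134.08020007  244.11586593] [ 0.25414753  0.23907122 -0.06080293]
red [419 254  25  16 142] [431.1 261.2]
0 [440.9 289.8] [434.5 286.3] [447.4 293.3]
0.3 [440.2 276.9] [433.8 273.6] [446.8 280.3]
0.5 [437.9 269.4] [431.5 266.2] [444.6 272.8]
0.6 [436.2 266.2] [429.7 262.9] [442.9 269.5]
0.66 [435.  264.4] [428.5 261.1] [441.7 267.7]
23.05 [-153.2    3.8  246.5] [1.2 0.3 1.3]
corner 359 155 pred [(1.2, array([351.7, 156.5])), (1.27, array([356.2, 153.6])), (1.35, array([361.5, 150.7])), (1.45, array([368.1, 147.9])), (1.54, array([374. , 146.1]))]
top 630 ((-24.13283920288086, -46.381317138671875), (69.64080047607422, 86.9195327758789), 2.0816659927368164) [-18.39612  -49.761135]
```

```bash
python3 - <<'E'
from h import *
im=load('top1'); u,v=proj(im,B([-40,-50,23])).astype(int)
sub=im['pixels'][v-18:v+18,u-20:u+20]; hsv=cv2.cvtColor(sub,cv2.COLOR_RGB2HSV)
print(u,v)
m=(cv2.inRange(hsv,(0,165,50),(36,255,255))|cv2.inRange(hsv,(170,140,50),(180,255,255)))>0
for r in m[::1]: print(''.join('#' if x else '.' for x in r))
ys,xs=np.where(m); P=np.array([(RB.T@(onz(im,(x+u-20,y+v-18),23)-C))[:2] for x,y in zip(xs,ys)]).astype(np.float32); print(len(xs),cv2.minAreaRect(P),P.mean(0))
E
```

```text
382 242
........................................
........................................
........................................
........................................
........................................
........................................
........................................
........................................
........................................
.........................#.####.........
..................#.###########.........
...........####################.........
...........#########.######.###.........
...........#####.###...#...#####........
...........###.#..##.......#####........
...........#............#..#####........
....................############........
.....................###########........
.......................##....###........
..............................##........
..............................##........
..............................###.......
.............................###........
........................................
........................................
........................................
........................................
........................................
........................................
........................................
........................................
........................................
........................................
........................................
........................................
........................................
125 ((-32.9805908203125, -51.447471618652344), (32.282718658447266, 51.82630157470703), 2.489349603652954) [-28.41369  -56.355267]
```

```bash
cat >> h.py <<'E'
def tilt(yaw,a): return down(yaw)@Rn.from_euler('y',a,degrees=True).as_matrix()
E
python3 - <<'E'
from h import *
R=tilt(YAW+np.pi/2+np.radians(8),-6); print((RB.T@R).round(3))
go(B([-34,-50,110]),R); lidcheck('s15')
E
```

```text
[[-0.985 -0.139  0.104]
 [-0.138  0.99   0.015]
 [-0.105  0.    -0.995]]
tr [-0.1185, -0.0515, 0.1378] rot [-0.005, -0.066, -0.099]
red [419 254  25  15 142] [431.  261.1]
0 [440.9 289.8] [434.5 286.3] [447.4 293.3]
0.3 [440.2 276.9] [433.8 273.6] [446.8 280.3]
0.5 [437.9 269.4] [431.5 266.2] [444.6 272.8]
0.6 [436.2 266.2] [429.7 262.9] [442.9 269.5]
0.66 [435.  264.4] [428.5 261.1] [441.7 267.7]
23.15 [-150.8    3.1  248.4] [-0.1 -0.7  1.7]
corner 359 155 pred [(1.2, array([351.7, 156.5])), (1.27, array([356.2, 153.6])), (1.35, array([361.5, 150.7])), (1.45, array([368.1, 147.9])), (1.54, array([374. , 146.1]))]
```

>>> {"api": "send_rows", "payload": {"translation": [[-0.1185,-0.0515,0.138],[-0.1185,-0.0515,0.138],[-0.1185,-0.0515,0.138],[-0.1185,-0.0515,0.138],[-0.1185,-0.0515,0.138],[-0.1185,-0.0515,0.138],[-0.1185,-0.0515,0.138]], "rot": [[-0.005,-0.066,-0.1],[-0.005,-0.066,-0.1],[-0.005,-0.066,-0.1],[-0.005,-0.066,-0.1],[-0.005,-0.066,-0.1],[-0.005,-0.066,-0.1],[-0.005,-0.066,-0.1]], "fingers": 0.78}}

```text
t: 23.85
position: [550.5, -196.7, 110.6]
eef_rot: [-0.037, 0.998, 0.001, 0.053]
wrist_force: [0.0, 0.0, -0.3]
gripper_width: 0.776
grip_force: 0.0
```

```bash
python3 - <<'E'
from h import *
R=tilt(YAW+np.pi/2+np.radians(8),-6)
o=manip.get_obs(); print(o['t'],RB.T@(o['position']-C),o['gripper_width'])
im=snap('wrist','w4')
hsv=cv2.cvtColor(im['pixels'],cv2.COLOR_RGB2HSV)
m=cv2.inRange(hsv,(0,150,50),(36,255,255))|cv2.inRange(hsv,(170,130,50),(180,255,255))
n,l,s,c=cv2.connectedComponentsWithStats(m)
for i in range(1,n):
    if s[i,4]>200: 
        ys,xs=np.where(l==i); P=np.array([(RB.T@(won(im,p,23)-C))[:2] for p in zip(xs,ys)]).astype(np.float32); print(s[i],cv2.minAreaRect(P))
go(B([-34,-50,14]),R)
E
```

```text
23.85 [-33.30536206 -50.01449851 110.60721382] 0.7759555049870747
[ 280  186   77   57 3351] ((-37.75439453125, -50.90654373168945), (40.47162628173828, 51.09088897705078), 10.377732276916504)
[  72  273   91   36 1674] ((53.79336166381836, -213.20492553710938), (93.27325439453125, 21.409347534179688), 89.54509735107422)
tr [0.0108, 0.0002, 0.0963] rot [-0.001, 0.001, 0.002]
```

>>> {"api": "send_rows", "payload": {"translation": [[0.005,0,0.045],[0.011,0,0.08],[0.011,-0.001,0.092],[0.0115,-0.001,0.097],[0.0115,-0.001,0.097]], "rot": [[0,0,0.01],[0,0,0.0],[0,0,0.0],[0,0,0],[0,0,0]]}}

```text
t: 24.4
position: [549.1, -198.1, 12.7]
eef_rot: [-0.037, 0.998, 0.001, 0.053]
wrist_force: [0.4, 0.1, -0.6]
gripper_width: 0.783
grip_force: 0.0
```

>>> {"api": "send_rows", "payload": {"translation": [[0,0,0],[0,0,0],[0,0,0],[0,0,0],[0,0,0]], "rot": [[0,0,0],[0,0,0],[0,0,0],[0,0,0],[0,0,0]], "fingers": 0}}

```text
t: 24.9
position: [548.5, -197.8, 11.7]
eef_rot: [-0.037, 0.998, 0.002, 0.052]
wrist_force: [-1.0, 0.4, -0.7]
gripper_width: 0.002
grip_force: 0.0
```

>>> {"api": "send_rows", "payload": {"translation": [[0,0,-0.01],[0,0,-0.025],[0,0,-0.04],[0,0,-0.06]], "rot": [[0,0,0],[0,0,0],[0,0,0],[0,0,0]]}}

```text
t: 25.3
position: [541.8, -198.0, 71.9]
eef_rot: [-0.037, 0.998, 0.002, 0.052]
wrist_force: [-0.1, -0.0, -0.2]
gripper_width: -0.002
grip_force: 0.0
```

```bash
python3 - <<'E'
from h import *
lidcheck('s16'); o=manip.get_obs(); print(o['gripper_width'],o['grip_force'],o['position'],o['qpos'].round(2))
im=snap('wrist','w5')
hsv=cv2.cvtColor(im['pixels'],cv2.COLOR_RGB2HSV)
m=cv2.inRange(hsv,(0,150,50),(36,255,255))|cv2.inRange(hsv,(170,130,50),(180,255,255))
n,l,s,c=cv2.connectedComponentsWithStats(m); print([q.tolist() for q in s[1:] if q[4]>300])
E
```

```text
red [419 254  25  15 143] [431.  261.1]
0 [440.9 289.8] [434.5 286.3] [447.4 293.3]
0.3 [440.2 276.9] [433.8 273.6] [446.8 280.3]
0.5 [437.9 269.4] [431.5 266.2] [444.6 272.8]
0.6 [436.2 266.2] [429.7 262.9] [442.9 269.5]
0.66 [435.  264.4] [428.5 261.1] [441.7 267.7]
25.35 [-40.7 -52.5  75.5] [ 0.6 -0.3  3.1]
corner 366 163 pred [(1.2, array([351.7, 156.5])), (1.27, array([356.2, 153.6])), (1.35, array([361.5, 150.7])), (1.45, array([368.1, 147.9])), (1.54, array([374. , 146.1]))]
0.0006660638852227589 0.0 [ 543.01175571 -198.75205043   75.49654363] [-0.53  0.32 -0.27  0.88  0.06 -0.6 ]
[[277, 214, 88, 64, 4309], [47, 318, 99, 43, 2066]]
```

```bash
python3 - <<'E'
from h import *
im=load('w5'); hsv=cv2.cvtColor(im['pixels'],cv2.COLOR_RGB2HSV)
m=cv2.inRange(hsv,(0,150,50),(36,255,255))|cv2.inRange(hsv,(170,130,50),(180,255,255))
n,l,s,c=cv2.connectedComponentsWithStats(m)
for i in range(1,n):
    if s[i,4]>3000:
        ys,xs=np.where(l==i)
        for z in(23,):
            P=np.array([(RB.T@(won(im,p,z)-C))[:2] for p in zip(xs,ys)]).astype(np.float32); r=cv2.minAreaRect(P); print(r,cv2.boxPoints(r))
im=load('s16')
g=im['pixels'].astype(int); m=((g[...,1]-g[...,0]>12)&(g[...,1]<110)); 
for v in range(146,175,3): print(v,''.join('#' if x else '.' for x in m[v,345:460]))
R=tilt(YAW+np.pi/2+np.radians(8),-6); go(B([-35,-50,12]),R)
E
```

```text
((-38.50609588623047, -50.93918228149414), (42.12418746948242, 51.40001678466797), 9.939345359802246) [[-63.688034 -29.260338]
 [-54.81611  -79.8889  ]
 [-13.324158 -72.61803 ]
 [-22.196083 -21.989464]]
146 ...................................................................................................................
149 ...................................................................................................................
152 ...................................................................................................................
155 ...................................................................................................................
158 ...................................................................................................................
161 ...................................................................................................................
164 ...................................................................................................................
167 ...........................#.................#..######.............................................................
170 ...............................................################....................................................
173 ...............................................#######################.............................................
tr [0.001, 0.002, 0.0625] rot [-0.002, 0.002, 0.002]
```

>>> {"api": "send_rows", "payload": {"translation": [[0,0,0],[0,0,0],[0,0,0],[0.001,0.001,0.0],[0.001,0.001,0.04],[0.001,0.001,0.062],[0.001,0.001,0.066],[0.001,0.001,0.068]], "rot": [[0,0,0],[0,0,0],[0,0,0],[0,0,0.02],[0,0,0],[0,0,0],[0,0,0],[0,0,0]], "fingers": 0.75}}

```text
t: 26.2
position: [547.9, -196.5, 2.8]
eef_rot: [-0.037, 0.998, 0.002, 0.051]
wrist_force: [0.4, -0.5, -0.7]
gripper_width: 0.747
grip_force: 0.0
```

>>> {"api": "send_rows", "payload": {"translation": [[0,0,0.002],[0,0,0.003],[0,0,0.004]], "rot": [[0,0,0],[0,0,0],[0,0,0]]}}

```text
t: 26.5
position: [549.0, -197.0, 0.2]
eef_rot: [-0.037, 0.998, 0.001, 0.052]
wrist_force: [-0.1, -0.5, -0.3]
gripper_width: 0.75
grip_force: 0.0
```

>>> {"api": "send_rows", "payload": {"translation": [[0,0,0],[0,0,0],[0,0,0],[0,0,0]], "rot": [[0,0,0],[0,0,0],[0,0,0],[0,0,0]], "fingers": 0.4}}

```text
t: 26.9
position: [548.9, -196.9, 0.3]
eef_rot: [-0.037, 0.998, 0.001, 0.052]
wrist_force: [0.1, 0.3, 6.0]
gripper_width: 0.587
grip_force: 62.0
```

>>> {"api": "send_rows", "payload": {"translation": [[0,0,-0.004],[0,0,-0.012],[0,0,-0.022],[0,0,-0.035],[0,0,-0.05],[0,0,-0.065],[0,0,-0.08],[0,0,-0.1],[0,0,-0.12]], "rot": [[0,0,0],[0,0,0],[0,0,0],[0,0,0],[0,0,0],[0,0,0],[0,0,0],[0,0,0],[0,0,0]], "fingers": 0.3}}

```text
t: 27.8
position: [535.9, -197.5, 120.3]
eef_rot: [-0.037, 0.998, 0.002, 0.052]
wrist_force: [-0.2, 0.1, -1.3]
gripper_width: 0.586
grip_force: 62.2
```

```bash
python3 - <<'E'
from h import *
o=manip.get_obs(); print(o['t'],RB.T@(o['position']-C),o['gripper_width'],o['grip_force'],o['qpos'].round(2))
im=load('top0'); c=[onz(im,p,14) for p in((192,234),(250,226),(262,308),(203,317))]; n=np.mean(c,0); d=c[0]-c[3]; print('nb',n,'long axis deg',np.degrees(np.arctan2(d[1],d[0])),np.linalg.norm(d),np.linalg.norm(c[0]-c[1]))
R=down(np.arctan2(d[1],d[0])+np.pi/2); 
go([n[0],n[1],130],R)
E
```

```text
27.8 [-47.83977972 -51.81299656 120.29106611] 0.5861540013574132 62.24340319633484 [-0.53  0.28 -0.21  0.99  0.06 -0.6 ]
nb [482.79233743 191.15005376  14.        ] long axis deg 7.340412546404109 206.84375195941794 145.22818055168162
tr [0.0228, 0.3916, -0.0123] rot [-0.002, 0.066, -0.034]
```

>>> {"api": "send_rows", "payload": {"translation": [[0.025,0.02,-0.012],[0.023,0.055,-0.012],[0.023,0.095,-0.012],[0.023,0.14,-0.012],[0.023,0.185,-0.012],[0.023,0.23,-0.012],[0.023,0.275,-0.012],[0.023,0.32,-0.012],[0.023,0.36,-0.012],[0.023,0.392,-0.012]], "rot": [[0,0,0],[0,0,0],[0,0,0],[0,0.02,-0.01],[0,0.03,-0.02],[0,0.04,-0.034],[0,0.066,-0.034],[0,0.066,-0.034],[0,0.066,-0.034],[0,0.066,-0.034]]}}

```text
t: 28.8
position: [482.4, 193.8, 129.1]
eef_rot: [-0.064, 0.998, -0.001, 0.001]
wrist_force: [0.5, -0.1, 0.0]
gripper_width: 0.583
grip_force: 62.3
```

```bash
python3 - <<'E'
from h import *
lidcheck('s17'); o=manip.get_obs(); print(o['position'],o['gripper_width'],o['grip_force'])
n=[482.8,191.2]; R=down(np.radians(97.3)); go([*n,12],R); print(Rn.from_quat(o['eef_rot']).as_matrix()[:,2])
E
```

```text
red [419 254  25  15 138] [431.1 261.2]
0 [440.9 289.8] [434.5 286.3] [447.4 293.3]
0.3 [440.2 276.9] [433.8 273.6] [446.8 280.3]
0.5 [437.9 269.4] [431.5 266.2] [444.6 272.8]
0.6 [436.2 266.2] [429.7 262.9] [442.9 269.5]
0.66 [435.  264.4] [428.5 261.1] [441.7 267.7]
28.85 [-128.1  338.1  129.1] [-0.7  2.  -0.4]
corner 359 155 pred [(1.2, array([351.7, 156.5])), (1.27, array([356.2, 153.6])), (1.35, array([361.5, 150.7])), (1.45, array([368.1, 147.9])), (1.54, array([374. , 146.1]))]
[482.0644004  196.89387389 129.0811964 ] 0.5873942845755223 62.2843873500824
tr [0.0001, -0.0056, 0.1171] rot [-0.001, 0.001, 0.002]
[ 1.25006245e-03 -7.94941812e-04 -9.99998903e-01]
```

>>> {"api": "send_rows", "payload": {"translation": [[0,-0.003,0.03],[0,-0.003,0.06],[0,-0.003,0.085],[0,-0.003,0.1],[0,-0.003,0.11],[0,-0.003,0.115],[0,-0.003,0.118]], "rot": [[0,-0.04,0],[0,-0.066,0],[0,-0.066,0],[0,-0.066,0],[0,-0.066,0],[0,-0.066,0],[0,-0.066,0]]}}

```text
t: 29.55
position: [483.7, 188.2, 10.5]
eef_rot: [-0.064, 0.997, 0.002, 0.052]
wrist_force: [0.0, 0.2, -0.1]
gripper_width: 0.583
grip_force: 62.3
```

>>> {"api": "send_rows", "payload": {"translation": [[0,0,0],[0,0,0.001]], "rot": [[0,0,0],[0,0,0]]}}

```text
t: 29.75
position: [483.9, 188.3, 9.9]
eef_rot: [-0.064, 0.997, 0.002, 0.052]
wrist_force: [-0.7, 0.6, 0.0]
gripper_width: 0.585
grip_force: 62.3
```

Lower gently until contact.

>>> {"api": "send_rows", "payload": {"translation": [[0,0,0.001],[0,0,0.002],[0,0,0.002]], "rot": [[0,0,0],[0,0,0],[0,0,0]]}}

```text
t: 30.05
position: [484.0, 188.3, 9.2]
eef_rot: [-0.064, 0.997, 0.002, 0.053]
wrist_force: [-8.8, -0.8, 22.4]
gripper_width: 0.588
grip_force: 64.8
```

Contact; back off slightly, release and rise.

>>> {"api": "send_rows", "payload": {"translation": [[0,0,-0.0015],[0,0,-0.0015]], "rot": [[0,0,0],[0,0,0]]}}

```text
t: 30.25
position: [483.9, 188.3, 9.4]
eef_rot: [-0.064, 0.997, 0.002, 0.052]
wrist_force: [-0.7, 0.7, 6.2]
gripper_width: 0.588
grip_force: 63.1
```

>>> {"api": "send_rows", "payload": {"translation": [[0,0,0],[0,0,0],[0,0,0],[0,0,-0.01],[0,0,-0.03],[0,0,-0.07],[0,0,-0.11],[0.02,0,-0.15],[0.06,0,-0.18],[0.09,0,-0.18]], "rot": [[0,0,0],[0,0,0],[0,0,0],[0,0,0],[0,0,0],[0,0,0],[0,0,0],[0,0,0],[0,0,0],[0,0,0]], "fingers": 0.8}}

```text
t: 31.25
position: [375.8, 175.1, 182.4]
eef_rot: [-0.064, 0.996, 0.002, 0.055]
wrist_force: [-0.9, 0.1, -0.9]
gripper_width: 0.796
grip_force: 0.0
```

```bash
python3 - <<'E'
from h import *
lidcheck('s18'); print(manip.get_obs()['gripper_width'])
im=snap('top','top2'); a=im['pixels'].astype(int); b=load('top0')['pixels'].astype(int)
hsv=cv2.cvtColor(im['pixels'],cv2.COLOR_RGB2HSV); m=cv2.inRange(hsv,(20,110,50),(36,255,255)); m[:,:185]=0;m[:,270:]=0;m[:215]=0;m[325:]=0
ys,xs=np.where(m); print(len(xs)); print(onz(im,(xs.mean(),ys.mean()),32))
im=snap('wrist','w6'); hsv=cv2.cvtColor(im['pixels'],cv2.COLOR_RGB2HSV); m=cv2.inRange(hsv,(20,110,60),(36,255,255)); n,l,s,c=cv2.connectedComponentsWithStats(m)
for i in range(1,n):
    if s[i,4]>300:
        ys,xs=np.where(l==i); P=np.array([won(im,p,32)[:2] for p in zip(xs,ys)]).astype(np.float32); print('yel',s[i],cv2.minAreaRect(P))
s=load('s18')['pixels'].astype(int)-load('scene0')['pixels'].astype(int); e=abs(s).sum(2)>70
for nm,X in(('glue',[400,-315,47]),('ink',[721,116,28])):
    u,v=proj(load('s18'),X).astype(int); print(nm,u,v,e[v-25:v+25,u-12:u+12].sum())
E
```

```text
red [419 254  25  16 137] [431.2 261.2]
0 [440.9 289.8] [434.5 286.3] [447.4 293.3]
0.3 [440.2 276.9] [433.8 273.6] [446.8 280.3]
0.5 [437.9 269.4] [431.5 266.2] [444.6 272.8]
0.6 [436.2 266.2] [429.7 262.9] [442.9 269.5]
0.66 [435.  264.4] [428.5 261.1] [441.7 267.7]
31.3 [-237.5  308.1  180.1] [-4.7  0.1 -0.9]
corner 359 155 pred [(1.2, array([351.7, 156.5])), (1.27, array([356.2, 153.6])), (1.35, array([361.5, 150.7])), (1.45, array([368.1, 147.9])), (1.54, array([374. , 146.1]))]
0.7973813735866022
205
[490.19485656 188.0373525   32.        ]
yel [364  74 126  24 548] ((269.9581604003906, 249.01934814453125), (3.7504005432128906, 106.96765899658203), 21.068490982055664)
yel [ 293  298   54   21 1009] ((489.3318176269531, 189.9136199951172), (23.932519912719727, 51.78822326660156), 9.817907333374023)
glue 364 317 18
ink 343 213 188
```

```bash
python3 - <<'E'
from h import *
def blob(f,x0,x1,y0,y1,lo,hi):
    p=load(f)['pixels'][y0:y1,x0:x1]; m=cv2.inRange(cv2.cvtColor(p,cv2.COLOR_RGB2HSV),lo,hi); ys,xs=np.where(m); return len(xs),xs.mean()+x0,ys.mean()+y0
for f in('top0','top1','top2'): print(f,'ink',blob(f,240,270,158,190,(105,90,0),(135,255,200)),'glue',blob(f,425,455,288,318,(80,60,20),(110,255,255)))
for f in('scene0','s13','s18'): print(f,'ink',blob(f,325,362,195,232,(105,90,0),(135,255,200)),'glue',blob(f,350,385,285,350,(80,60,20),(110,255,255)))
E
```

```text
top0 ink (178, np.float64(253.76966292134833), np.float64(173.97752808988764)) glue (104, np.float64(439.8076923076923), np.float64(300.1442307692308))
top1 ink (177, np.float64(253.77401129943502), np.float64(173.864406779661)) glue (106, np.float64(439.77358490566036), np.float64(300.188679245283))
top2 ink (175, np.float64(253.7657142857143), np.float64(174.05714285714285)) glue (105, np.float64(439.73333333333335), np.float64(300.16190476190474))
scene0 ink (132, np.float64(344.1666666666667), np.float64(216.0909090909091)) glue (298, np.float64(366.36577181208054), np.float64(304.5704697986577))
s13 ink (114, np.float64(344.39473684210526), np.float64(215.48245614035088)) glue (288, np.float64(366.375), np.float64(304.52777777777777))
s18 ink (115, np.float64(344.3304347826087), np.float64(215.51304347826087)) glue (288, np.float64(366.40625), np.float64(304.50347222222223))
```

```bash
python3 -c "
from cell import manip
print(manip.sign_off())"
```

```text
the job is handed in; nothing more can be done
None
```

I handed the job in at about 31 s: the last images show the lid steady on the stay (about 1.27), the staples flat near the middle of the notebook, and the glue stick and ink bottle unmoved. The tape roll I last saw in the bin just before taking the staples.

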